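# Start the loaded dry-block heater at its membrane keypad

### The job

Two identical dry-block heaters stand on the bench, but only one has sample tubes in its block. Start that one: with the closed fingertips, press straight down on its round start key (the one with the triangle), touching down slowly (2 cm a second or less) and holding some 6 to 15 N for half a second since it hardly moves (a hard jab of over 60 N would damage it), and then let go and move clear. Do not press its square stop key, leave the empty heater untouched, and leave the tubes standing in their holes.

Things in the scene. Friction and masses are not known exactly. Their poses are not given: they have to be found in the camera images.
- start_key: White round key, 28 mm, black triangle on it, on the level keypad of the heater holding tubes. Origin on its axis 2.5 mm below its top face, which is 49 mm above the bench, 3 mm above the keypad. z up, x to the heater's back, y to its left. Sinks 1 mm at most (5.6 N); registers after 0.15 s above 4 N. 39 mm behind it the case rises to 58 mm above the bench; tubes, 60 mm behind, reach 103 mm.
- stop_key: Stop key of the same heater, not to be pressed: white square key, 24 x 24 mm, with a small black square on it, level with the start key and 70 mm from it toward the heater's right (-y); a black display window lies between them. Origin and axes as for the start key.
- heater_idle: The empty heater, not to be touched: same white case, 170 x 140 x 63 mm (x, y, z), grey keypad in front (-x), aluminium block with six empty holes behind. Origin: centre of its underside, on the bench. Either heater may stand left or right, turned by up to 0.25 rad.
- tube_middle (a point): Centre (half-way up) of the front middle one of five clear flip-lid tubes, 18 mm wide at the collar, 72 mm long, standing upright in the block of the heater to be started; z up. It stands 68 mm behind and 35 mm to the right of the start key, in the heater's axes.

How it is judged:
By the outcome, as a careful person would: the job done as asked, in the order asked, and still so for the second after the job is handed in, with the robot touching nothing.
It also fails if it takes over 32 s, if anything falls off the work surface, if the arm or the gripper's body presses on something with over 40 N, if the wrist force passes 120 N, or if a joint passes its speed limit or range.

### The arm

A 6-joint arm with a two-finger parallel gripper is mounted at the origin on a cart in front of the work surface, level with it; the furniture and walls round the work are solid. World frame = base frame: x ahead of the robot, y to its left, z up, the work surface at z = 0. Lengths are in m, angles in rad, forces in N, time in s.
With the tool pointing down it reaches from about 0.3 to 0.875 m from the base axis. Payload 6.4 kg.
Tool frame: the origin (TCP) lies midway between the tips of the shut fingers; the grasp point (between the pads) lies 19 mm behind it; z points along the fingers, y is the direction in which the jaws open and shut (so a half turn about z gives the same grasp; the last joint's range is limited). The gripper opens to 85 mm and grips with 20 to 120 N. Pads are 22 mm wide; open, the fingers measure 114 mm over their backs; the gripper's body (76 mm by 85 mm) begins 54 mm behind the grasp point. The pads swing forward as they close: fully open they stand 13 mm farther back than shut.
Start: joints at [-1.488, 0.181, 1.607, -0, 1.354, -0.206], TCP at [0.164, -0.551, 0.231] pointing down, gripper open.
Joint ranges: [-2.99, 2.99], [-0.89, 2.07], [0.3, 2.58], [-1.14, 4.28], [0, 2.63], [-3.12, 3.12]. Speed limits (rad/s): [2.57, 2.57, 3.01, 3.14, 3.14, 3.14].

### API

Orientations are given as [roll, pitch, yaw] about the fixed x, y, z axes, in that order (R = Rz(yaw) Ry(pitch) Rx(roll)).
In Python, from station import * gives the robot as it stands. Calls block until the motion is done:
- movep(position, orientation): joint-space move of the TCP to a pose.
- move_l(position, ori=None, max_speed=0.15, contact_N=None): straight line of the TCP; ori=None keeps the orientation; max_speed is the mean speed in m/s. With contact_N (N) it stops when the force on the tool has changed by that much, and returns True; else False.
- goto_joints(angles): joint-space move.
- command_gripper(opening, squeeze=None): finger opening in m; squeeze is the grip in N (None keeps the last); returns when the fingers have stopped.
- hold(seconds).
- inverse_kinematics(position, orientation): joint angles nearest the present ones, or None.
- sense(): the state.
- grab_frame(name): name is "scene" or "top" or "wrist"; returns (picture, depth): 420x560x3 uint8, blue, green, red; 420x560 float32, m along the optical axis (not along the pixel's ray), 0 where there is no reading.
- get_calibration(name): a dict with "mtx" (3x3 intrinsics, pixels), "eye" and "attitude" of the camera in the world; the wrist camera has in their place "tool_from_camera" (4x4, takes a point from camera to tool coordinates, whose origin is the TCP and whose axes are the flange's). Camera axes: x right, y up, looking along -z (the intrinsics and any distortion apply to the point x, -y, -z); pixel columns grow to the right and rows downward; lengths in m; the calibration is good to about 2 mm. The wrist camera is an equidistant fisheye: a pixel r from the principal point sees the ray r / f radians off the axis. A picture is of the moment at which its call begins: read the wrist's pose just before it. get_calibration takes no time and is no camera call.
A pose or a line that the arm cannot do raises Unreachable and nothing moves.
- hand_in(): hands the job in, once; it reports no verdict.
The state is a dict: "clock": time; "joint_positions": joint angles; "joint_vel": joint speeds; "joint_efforts": joint torques, N m; "tool_pos": TCP position; "tcp_rot": TCP orientation; "force": force on the tool from outside, world axes, zero at the start; "torque": the same for the moment, N m; "grip_width": finger opening in m.
Only numpy, scipy, OpenCV 4.12 (cv2) and the standard library are available. Lean on these libraries where they do the work, as an engineer would, in place of code of your own. Each camera call takes 0.05 s, during which the arm holds its last target.

## Working session

There is one attempt and no reset: what is moved stays moved. The work goes in short steps, each a Python script; the robot and the scene stay as the last script left them, time stands still between calls to the robot, and variables do not carry over. Pictures are saved under pics/ and viewed, and the job is handed in when it is done.

```bash
mkdir -p pics
python3 - <<'E'
from station import *
import cv2
for n in ["scene","top"]:
    p,d=grab_frame(n); cv2.imwrite(f"pics/{n}1.png",p)
    import numpy as np; np.save(f"pics/{n}1d.npy",d)
    print(n,get_calibration(n))
s=sense(); print(s["clock"],s["tool_pos"],s["tcp_rot"],s["force"],s["grip_width"])
E
```

```text
scene {'mtx': array([[418.28281936,   0.        , 281.68778291],
       [  0.        , 418.28281936, 208.54410779],
       [  0.        ,   0.        ,   1.        ]]), 'eye': array([-0.00797012,  0.61680854,  0.41973667]), 'attitude': array([ 1.16596409,  0.01945066, -2.48616734])}
top {'mtx': array([[389.11939154,   0.        , 277.24196516],
       [  0.        , 389.11939154, 209.17670225],
       [  0.        ,   0.        ,   1.        ]]), 'eye': array([ 0.34755793, -0.01723858,  1.08037678]), 'attitude': array([ 0.14805019,  0.00299951, -1.54511754])}
0.1 [ 0.16373881 -0.55067431  0.23049341] [-3.14005775e+00 -3.65592707e-04  2.88772145e-01] [ 0.25061838 -1.02271899 -0.13608844] 0.08523825735118247
```

View pics/scene1.png

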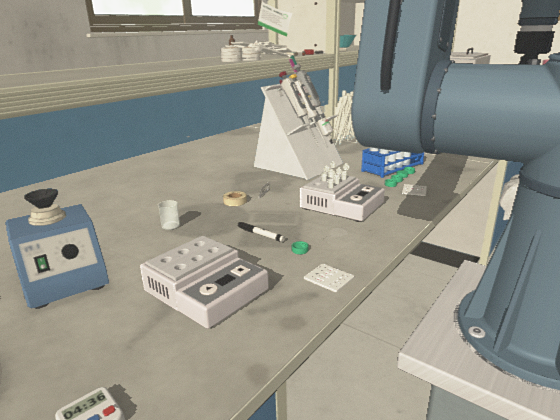

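View pics/top1.png

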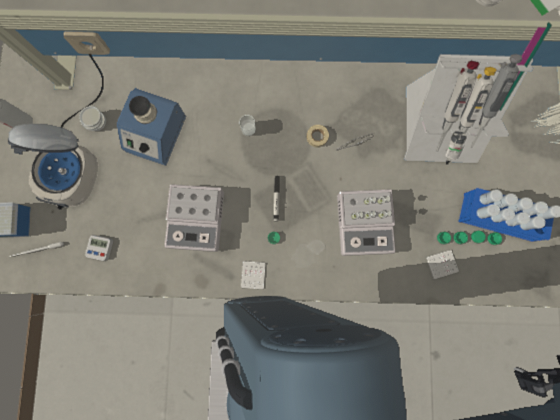

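The top view shows the heater with tubes on the right (case about x 338-396, y 190-254). Its start key is near (354,242) and its stop key near (382,241). The heater on the left is empty. Next I'll zoom in and measure.

```bash
cat > h.py <<'E'
import numpy as np, cv2
from scipy.spatial.transform import Rotation as R
from station import get_calibration
def ray(name,u,v):
    c=get_calibration(name);K=c["mtx"]
    d=np.array([(u-K[0,2])/K[0,0],-(v-K[1,2])/K[1,1],-1.])
    return c["eye"],R.from_euler("xyz",c["attitude"]).as_matrix()@d
def plane(name,u,v,z):
    e,d=ray(name,u,v); return e+d*(z-e[2])/d[2]
def proj(name,p):
    c=get_calibration(name);K=c["mtx"]
    q=R.from_euler("xyz",c["attitude"]).as_matrix().T@(np.array(p)-c["eye"])
    return K[0,0]*q[0]/-q[2]+K[0,2],-K[1,1]*q[1]/-q[2]+K[1,2]
E
python3 - <<'E'
from h import *
p=cv2.imread("pics/top1.png");d=np.load("pics/top1d.npy")
c=p[180:264,330:405]; cv2.imwrite("pics/topz.png",cv2.resize(c,None,fx=7,fy=7,interpolation=cv2.INTER_NEAREST))
s=cv2.imread("pics/scene1.png")[155:225,295:390]; cv2.imwrite("pics/scz.png",cv2.resize(s,None,fx=8,fy=8,interpolation=cv2.INTER_NEAREST))
g=p.min(axis=2)
roi=g[228:252,338:398]
for t in (150,170,185):
    n,l,st,ce=cv2.connectedComponentsWithStats((roi>t).astype(np.uint8),connectivity=4)
    for i in range(1,n):
        if 20<st[i,4]<400:
            u,v=ce[i]+[338,228]; print(t,st[i],(u.round(2),v.round(2)),plane("top",u,v,.049).round(4), d[int(v),int(u)])
E
```

```text
150 [  2   0  52  24 198] (np.float64(353.68), np.float64(233.88)) [ 0.4401 -0.2146  0.049 ] 1.038741
150 [39  9 10  9 64] (np.float64(381.73), np.float64(241.16)) [ 0.4227 -0.2887  0.049 ] 1.0257537
150 [13 10 10  9 60] (np.float64(355.23), np.float64(242.0)) [ 0.4187 -0.2187  0.049 ] 1.0313387
170 [ 3  1  4 23 53] (np.float64(342.3), np.float64(240.49)) [ 0.4218 -0.1845  0.049 ] 1.0395025
170 [40  9  9  9 41] (np.float64(381.61), np.float64(241.0)) [ 0.4231 -0.2884  0.049 ] 1.0257537
170 [13 10  9  8 40] (np.float64(354.72), np.float64(241.95)) [ 0.4188 -0.2173  0.049 ] 1.0307744
```

View pics/topz.png

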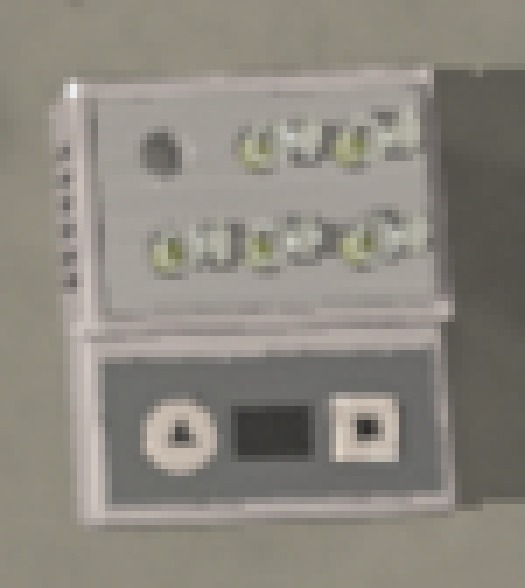

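View pics/scz.png

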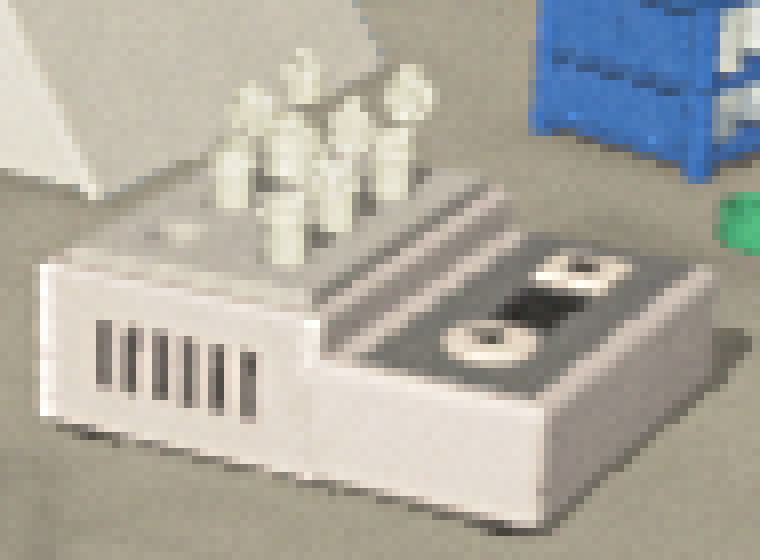

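Run:
```python
from h import *
from station import *
d=np.load("pics/top1d.npy")
for nm,(u,v),(us,vs) in [("start",(355.07,241.8),(355.75,197.1)),("stop",(381.6,240.6),(295+585/8-.5,155+270/8-.5))]:
    a,da=ray("top",u,v);b,db=ray("scene",us,vs)
    t=np.linalg.lstsq(np.c_[da,-db],b-a,rcond=None)[0]
    print(nm,plane("top",u,v,.049).round(4),plane("scene",us,vs,.049).round(4),"tri",((a+t[0]*da+b+t[1]*db)/2).round(4),"gap",np.linalg.norm(a+t[0]*da-b-t[1]*db).round(4),"depthpt",(a+da*d[int(round(v)),int(round(u))]).round(4))
command_gripper(0.0,40)
movep([0.419,-0.218,0.16],[np.pi,0,0.055])
s=sense();p,dd=grab_frame("wrist");cv2.imwrite("pics/w1.png",p);np.save("pics/w1d.npy",dd)
print(s["clock"],s["tool_pos"],s["tcp_rot"],s["force"],s["grip_width"]); print(get_calibration("wrist"))
p,_=grab_frame("scene");cv2.imwrite("pics/scene2.png",p)
```

```text
start [ 0.4192 -0.2182  0.049 ] [ 0.4226 -0.2209  0.049 ] tri [ 0.4199 -0.2175  0.0507] gap 0.0017 depthpt [ 0.4194 -0.2186  0.047 ]
stop [ 0.4242 -0.2884  0.049 ] [ 0.427  -0.2911  0.049 ] tri [ 0.4247 -0.2877  0.0505] gap 0.0013 depthpt [ 0.4243 -0.289   0.0468]
2.4333 [ 0.41907822 -0.21892861  0.16033106] [ 3.14079732e+00 -4.18588020e-04  5.43713518e-02] [ 1.11147576 -0.02028259 -0.05084554] -0.00040943189072249417
{'mtx': array([[325.1922621 ,   0.        , 279.45520911],
       [  0.        , 325.1922621 , 207.81783185],
       [  0.        ,   0.        ,   1.        ]]), 'tool_from_camera': array([[-1.95378527e-04,  9.62535132e-01,  2.71156930e-01,
         6.91124268e-02],
       [ 9.99999904e-01,  2.94242254e-04, -3.23945249e-04,
         7.49291804e-04],
       [-3.91594510e-04,  2.71156841e-01, -9.62535098e-01,
        -1.42837126e-01],
       [ 0.00000000e+00,  0.00000000e+00,  0.00000000e+00,
         1.00000000e+00]])}
```

View pics/w1.png

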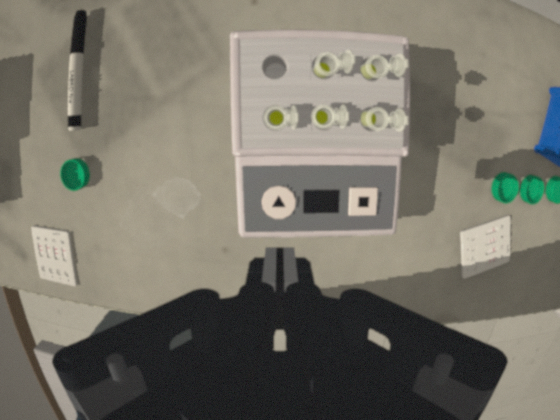

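View pics/scene2.png

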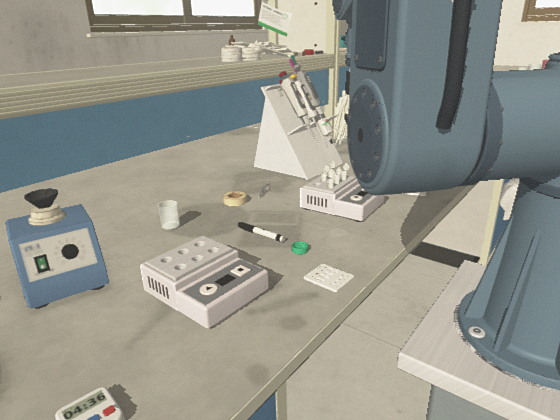

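The wrist view shows the triangle start key at about (278,202) and the stop key at about (363,201). All five tubes are standing, and the closed fingertips are just in front of the start key in the image. I'll cast the wrist rays as a cross-check.

Run:
```python
from h import *
from station import *
s=sense();c=get_calibration("wrist");K=c["mtx"];T=c["tool_from_camera"]
p=cv2.imread("pics/w1.png");g=p.min(axis=2)
x0,y0=250,172
roi=(g[y0:228,x0:390]>160).astype(np.uint8)
Rt=R.from_euler("xyz",s["tcp_rot"]).as_matrix()
pts=[]
for k in cv2.findContours(roi,cv2.RETR_EXTERNAL,cv2.CHAIN_APPROX_NONE)[0]:
    (a,b),w,h=0,0,0
    if cv2.contourArea(k)<150: continue
    M=cv2.moments(k);u,v=M["m10"]/M["m00"]+x0,M["m01"]/M["m00"]+y0
    dx,dy=u-K[0,2],v-K[1,2];r=np.hypot(dx,dy);th=r/K[0,0]
    d=np.array([np.sin(th)*dx/r,-np.sin(th)*dy/r,-np.cos(th)])
    e=Rt@T[:3,3]+s["tool_pos"];dw=Rt@T[:3,:3]@d
    P=e+dw*(.049-e[2])/dw[2]; pts.append(P)
    print(cv2.boundingRect(k),cv2.contourArea(k),(round(u,1),round(v,1)),P.round(4))
```

```text
Traceback (most recent call last):
TypeError: cannot unpack non-iterable int object
```

Run:
```python
from h import *
from station import *
s=sense();c=get_calibration("wrist");K=c["mtx"];T=c["tool_from_camera"]
p=cv2.imread("pics/w1.png");g=p.min(axis=2)
x0,y0=250,172
roi=(g[y0:228,x0:390]>160).astype(np.uint8)
Rt=R.from_euler("xyz",s["tcp_rot"]).as_matrix()
for k in cv2.findContours(roi,cv2.RETR_EXTERNAL,cv2.CHAIN_APPROX_NONE)[0]:
    if cv2.contourArea(k)<150: continue
    M=cv2.moments(k);u,v=M["m10"]/M["m00"]+x0,M["m01"]/M["m00"]+y0
    dx,dy=u-K[0,2],v-K[1,2];r=np.hypot(dx,dy);th=r/K[0,0]
    d=np.array([np.sin(th)*dx/r,-np.sin(th)*dy/r,-np.cos(th)])
    e=Rt@T[:3,3]+s["tool_pos"];dw=Rt@T[:3,:3]@d
    P=e+dw*(.049-e[2])/dw[2]
    print(cv2.boundingRect(k),cv2.contourArea(k),(round(u,1),round(v,1)),P.round(4))
```

```text
(98, 16, 29, 27) 683.0 (362.0, 201.1) [ 0.426  -0.2878  0.049 ]
(12, 15, 33, 31) 767.0 (277.8, 202.0) [ 0.4213 -0.2185  0.049 ]
```

The views agree to about 2 mm, and the key spacing comes out at 69.5 mm against the nominal 70 mm. Pressing now.

Run:
```python
from h import *
from station import *
P=[0.4202,-0.2184]; o=[np.pi,0,0.066]
movep([*P,0.085],o); move_l([*P,0.058],o,max_speed=0.05); hold(0.3)
f0=np.array(sense()["force"])
c=move_l([*P,0.0445],o,max_speed=0.007,contact_N=3)
s=sense(); z=s["tool_pos"][2]; F=s["force"][2]-f0[2]
print("contact",c,s["tool_pos"],F,f0)
zt=z;log=[]
if c and 0.045<z<0.053:
    for i in range(25):
        if F>8.5: break
        zt-=0.0003
        move_l([*P,zt],o,max_speed=0.005); hold(0.03)
        s=sense();F=s["force"][2]-f0[2]; log.append((round(s["clock"],2),round(zt,4),round(s["tool_pos"][2],4),round(F,1)))
    for i in range(7):
        hold(0.1); s=sense(); log.append((round(s["clock"],2),round(s["tool_pos"][2],4),np.round(np.array(s["force"])-f0,1)))
    for l in log: print(l)
else: print("bad contact")
```

```text
contact True [ 0.42017503 -0.21839135  0.04842711] 4.387409451671738 [-0.04976329 -0.19105991 -0.71286409]
(5.53, np.float64(0.0481), np.float64(0.0482), np.float64(5.7))
(5.81, np.float64(0.0478), np.float64(0.048), np.float64(7.8))
(6.09, np.float64(0.0475), np.float64(0.048), np.float64(10.7))
(6.19, np.float64(0.048), array([-2.5,  2.1, 10.2]))
(6.29, np.float64(0.048), array([-1.9,  2. , 10.5]))
(6.39, np.float64(0.048), array([-3.1,  2.2, 10.2]))
(6.49, np.float64(0.048), array([-1.6,  2.4,  9.8]))
(6.59, np.float64(0.048), array([-2.6,  1.4, 10.2]))
(6.69, np.float64(0.048), array([-2.6,  1.8,  9.7]))
(6.79, np.float64(0.048), array([-2.8,  1.7, 10. ]))
```

The tip touched at about z 0.049. It then held about 10 N for more than 0.6 s with the key at the end of its 1 mm travel. Releasing and moving clear.

Run:
```python
from h import *
from station import *
P=[0.4202,-0.2184]
move_l([*P,0.06],max_speed=0.03); move_l([*P,0.2],max_speed=0.12)
movep([0.164,-0.551,0.231],[np.pi,0,0.289]); hold(0.3)
s=sense();print(s["clock"],s["tool_pos"],s["force"])
p,_=grab_frame("top");cv2.imwrite("pics/top3.png",cv2.resize(p[160:274,310:425],None,fx=5,fy=5))
q=cv2.imread("pics/top1.png").astype(int)
print([np.abs(p.astype(int)-q)[a:b,c:d].max() for a,b,c,d in [(185,256,335,400),(180,256,160,225)]])
```

```text
10.525 [ 0.16470143 -0.55069609  0.23108765] [-0.2002765   0.3608298   0.40905246]
[np.int64(24), np.int64(3)]
```

View pics/top3.png

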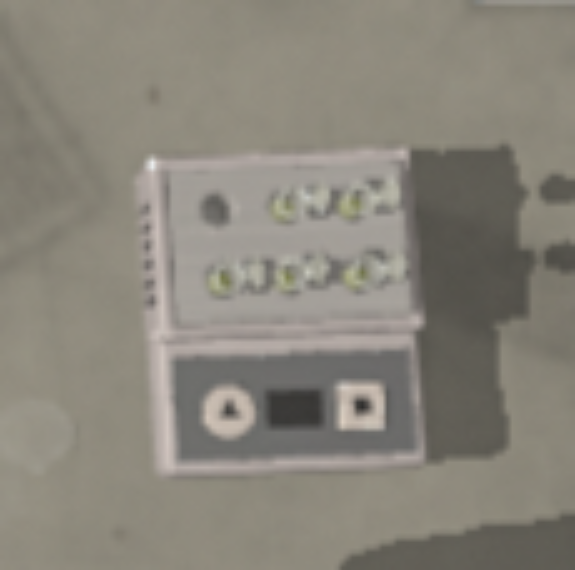

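The picture shows the heater in place with all five tubes standing. The start key is at about (228,410) and the stop key at about (361,406), both looking as before, and the arm is clear.

```bash
python3 -c "
from station import *
print(hand_in())"
```

```text
the job is handed in; nothing more can be done
None
```

I pressed the start key of the heater with the tubes, which is the right-hand one, then released it, moved clear and handed the job in.

- **Position:** The pressed point, (0.420, -0.218), came from the top and wrist views, which agreed to about 2 mm. The scene camera's ray met the key height about 3 mm off. The spacing between the two keys came out at 70 mm, as stated.
- **Press:** The closed fingertips came down at about 0.7 cm/s mean speed and touched at about z = 0.049 m. They held about 10 N for over 0.6 s, with the key at the end of its 1 mm travel. There was a small sideways force of 2–3 N during the hold.
- **Last checks:** The final top picture shows all five tubes standing, the heater in place and the empty heater unchanged. The force on the tool is about zero and the clock reads 10.5 s.
- **Not confirmed:** The display showed no visible change, so I judge that the start registered from the measured force and time alone.

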